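# Lean the sample board on its display stand

## Task

Swing the blue case's lid up past its balance point so that it stays open, and lift out the sample board. Stand the board's white foot edge on the table between the low wall and the red stop bar, about the middle of the wall; while still holding it, draw the foot gently outwards until it bears firmly on the bar, then lean the board back on the wall, square to it with the pencil samples facing outwards, and let go so that it rests there. The lid stays open, nothing is pressed hard, and the other things on the table are left where they are.

Things in the scene. Friction and masses are not known exactly. Their poses are not given: they have to be found in the camera images.
- case: Blue clamshell case, fixed, 170 (x) x 150 (y) x 143 mm high shut; lower shell 60 mm high, 5 mm walls. Origin: centre of its underside; x points to the hinge side (roughly away from the robot), z up. Inside, a black cradle carries the sample board, top edge leaning to the case's +x, picture side to -x; its back plate (70 mm wide) supports the board's lower 75 mm, the upper 55 mm is free to grasp on both faces.
- lid (a joint): Angle of the lid, rad: 0 shut, grows as it swings up and over to +x of the case, end stop at 2.2. Light hinge friction only: below about 1.05 (balance point) it falls shut, beyond it falls open and stays at 2.2, then reaching 185 mm beyond the hinge line and 210 mm high. Lid mass about 0.3 kg.
- lid_hinge (a point): Middle of the hinge line, at the rear rim of the lower shell, 60 mm above the table; fixed. The hinge line is the case's y axis; the point has the case's axes.
- lid_handle (a point): Middle of the lid's steel bar handle: a round bar 10 mm thick, 90 mm clear between its two side arms, parallel to the hinge line, 46 mm in front of the lid's front face (bar centre to face); when shut, 216 mm from the hinge horizontally, 62 mm above it and 20 mm below the lid's top. Moves with the lid. Can be pinched from above and turns in the grip.
- board_center (a point): Centre of the wooden sample board: 130 mm high (z, up the board to its top edge), 110 wide (y), 10 thick (x), 0.22 to 0.36 kg, coloured pencil samples on its +x face, top 40 mm plain on both faces, lowest 12 mm a slippery white nylon edge. In the case it leans 30 degrees from vertical, picture side up.
- board_foot (a point): Middle of the board's bottom edge (65 mm below the centre along its z, half-way through the thickness), with the board's axes.
- wall: Low polished (slippery) aluminium wall, fixed: 170 mm wide (y), 66 mm high, 12 mm thick. Origin: on the table 20 mm behind the middle of its front face (face at x = +20 mm); x points out of that face (roughly towards the robot), z up. Behind it (-x) two flat feet 4 mm high reach 57 mm back from the face. The board leans on its front top edge, so its upper half stands over the wall.
- foot_rail: Two thin tracks on the table at the wall's ends, origin and axes as the wall's, and across them the red foot stop bar: 166 mm long (y), 14 wide (x), top 12 mm high, parallel to the wall. Its face towards the wall is clamped 34 to 44 mm in front of the wall's face, differently each time; this is NOT reported: feel or look for it. It holds 80 N. Between wall and bar is bare table (z = 0).
- sleeve1_center (a point): Bystander: silver lead sleeve lying on the table, 70 mm long, 14 mm thick; centre.
- sleeve2_center (a point): Bystander: second lead sleeve, same.
- sleeve3_center (a point): Bystander: third lead sleeve, same.
- barrel: Bystander: green plastic barrel half lying open side up, 140 x 18 x 12 mm; centre of its underside.
- tweezers: Bystander: steel block 50 x 90 x 35 mm with three tweezers standing in it to 123 mm; centre of its underside.
- jar: Bystander: round glass jar with a cork bottom and steel lid, 68 mm wide, 99 mm high; centre of its underside.
Things that resemble listed ones, but are neither listed nor needed, are in the scene too. Leave any yellow look-alike of the wall alone. What is shaped like the foot_rail but turquoise is not meant.

How it is judged:
On the way, in this order (a step that is already met when the one before it is completed fails the run):
1. the lid stands open past its balance point on its own, not held by the fingers (value of joint lid above 1.6 rad and contact force between the fingers and lid below 0.1 N), for 0.2 s.
2. the board is held in the gripper, lifted out of the case (height (world z) of board_foot above 0.07 m and contact force between the fingers and board above 2 N), for 0.2 s.
3. while the board is held, its foot, down on the table, bears on the stop bar (1 N or more) (height (world z) of board_foot below 0.01 m and x of board_foot in the frame of wall above 0.02 m and contact force between the fingers and board above 2 N and contact force between board and foot_rail above 1 N), for 0.2 s.
At the end, for the whole second after the job is handed in: Board at rest, released: foot on the table (under 10 mm) before the wall, bearing on stop bar and wall (over 0.1 N each), leaning 17 to 38 degrees, picture side out, top up, square to the wall within 0.15 rad, within 45 mm of its middle; lid beyond 1.6 rad (angle between board_center's own x axis and vertical between 0.9 and 1.28 rad and angle between board_center's own z axis and vertical below 0.7 rad and angle between the y axis of board_center and the y axis of wall, either way round below 0.15 rad and y of board_center in the frame of wall between -0.045 and 0.045 m and x of board_foot in the frame of wall above 0.035 m and height (world z) of board_foot below 0.01 m and contact force between board and wall above 0.1 N and contact force between board and foot_rail above 0.1 N and linear speed of board below 0.02 m/s and angular speed of board below 0.15 rad/s and value of joint lid above 1.6 rad); the robot touches nothing.
It fails at once if the board is pressed on the stop bar with more than 60 N (contact force between board and foot_rail above 60 N).
It fails at once if the board is pressed on the wall with more than 60 N (contact force between board and wall above 60 N).
It fails at once if a bystander is moved by more than 30 mm (distance of any of sleeve1_center, sleeve2_center, sleeve3_center, barrel, tweezers, jar from where it was at the start of the episode above 0.03 m).
It also fails if it takes over 67 s, if anything falls off the work surface, if the arm or the gripper's body presses on something with over 40 N, if the wrist force passes 120 N, or if a joint passes its speed limit or range.

## Robot

A 6-joint arm with a two-finger parallel gripper is mounted at the origin on the work surface. World frame = base frame: x ahead of the robot, y to its left, z up, the work surface at z = 0. Lengths are in m, angles in rad, forces in N, time in s.
With the tool pointing down it reaches from about 0.25 to 0.725 m from the base axis. Payload 9.7 kg.
Tool frame: the origin (TCP) lies at the very end of the fingers, on their centre line; the grasp point (between the pads) lies ctrl.grip_depth behind it (ctrl.grip_depth is the distance from the TCP to the grasp point, in m); z points along the fingers, y is the line along which they close (so a half turn about z gives the same grasp; the last joint's range is limited). The gripper opens to 85 mm and grips with 20 to 120 N. Pads are 22 mm wide; open, the fingers measure 114 mm over their backs; the gripper's body (76 mm by 85 mm) begins 54 mm behind the grasp point. The pads swing forward as they close: fully open they stand 13 mm farther back than shut.
Start: joints at [0, 0.087, 0.176, 1.66, 0, 1.571], TCP at [0.55, -0, 0.231] pointing down, gripper open.
Joint ranges: [-3.13, 3.13], [-0.85, 1.81], [-1.15, 1.24], [-2.2, 2.28], [-1.44, 1.52], [-3.14, 3.14]. Speed limits (rad/s): [2.22, 2.22, 2.57, 3.14, 3.14, 3.14].

## Interface

Orientations are given as a rotation vector (axis times angle).
In Python, from bench import ctrl gives the robot as it stands. The module is installed in compiled form; this text tells all that it offers.
- The arm moves only by the tool servo_tool, never from a script. Its argument "motion" is a list of rows, each a list of 5 numbers: the finger opening in mm, from 0 to 85.4, then the shift along the tool's x, y, z in mm, then the turn about the tool's z in degrees. In form: [[grip, dx, dy, dz, yaw], ...]. A call has 1 to 5 rows; each row is the pose to reach, as a shift and turn from the pose commanded when the call began, along the tool's axes at that moment; what a row does not reach only later rows make up. A row lasts 1/8 s, in which the tool goes at most 62.5 mm and 10.7 degrees, less where a joint would pass 70% of its speed; a pose out of reach is approached as far as the arm can. A call with a gripper value outside its range is refused whole. The fingers move at their own pace and stop on an object; "newtons" is the grip in N (left out, the last holds). Time passes only in rows, so rows that repeat a pose let the fingers close. It gives the time, the measured TCP pose, the force, the opening and the grip force at its end, in the units of the state.
- ctrl.get_state(): the state, without advancing time (a new reading comes with each control period).
- ctrl.capture(name): name is "scene" or "side" or "wrist"; returns a dict with "img" (400x640x3 uint8, red, green, blue), "fov_y" (degrees; the focal length in pixels is half the picture's height over the tangent of half this angle, whatever the lens; pixels are square), "cx", "cy" (the principal point, pixels), "k1" (the pictures are not rectified: a ray, as slopes to the right and down, at radius r is drawn at 1 + k1 r^2 times it, then the intrinsics apply), "world_from_camera" (4x4, takes a point from camera to world coordinates); the wrist camera has in their place "tool_from_camera" (4x4, takes a point from camera to tool coordinates, whose origin is the TCP and whose axes are the flange's). Camera axes: x right, y up, looking along -z (the intrinsics and any distortion apply to the point x, -y, -z); pixel columns grow to the right and rows downward; lengths in m; the calibration is good to about 2 mm. A picture is of the moment at which its call begins: read the wrist's pose just before it. There is no depth.
- ctrl.close_job(): hands the job in; it is judged then, once.
The state is a dict: "clock": time; "joint_positions": joint angles; "joint_vel": joint speeds; "joint_efforts": joint torques, N m; "tool_pos": TCP position; "ee_rot": TCP orientation; "force": force on the tool from outside, world axes, zero at the start; "ft_torque": the same for the moment, N m; "width": finger opening in m; "grasp_force": force on a finger pad.
Only numpy, scipy, OpenCV 4.12 (cv2) and the standard library are available. Lean on these libraries where they do the work, as an engineer would, in place of code of your own. Each camera call takes 0.05 s, during which the arm holds its last target. There are 200 camera calls.

## Working session

There is one attempt and no reset: what is moved stays moved. The work goes in short steps, Python scripts to look and compute and a tool call to move; the robot and the scene stay as the last step left them, time stands still between calls to the robot, and variables do not carry over. Pictures are saved under pics/ and viewed, at most 10 in all, crops included, and the job is handed in when it is done.

Besides the shell and the picture viewer there is one more tool, called after "Request:" by a JSON object that holds its "api" and its "payload", one argument or row to a line. servo_tool: Moves the arm, as the interface text tells. Its arguments: {"type":"object","properties":{"motion":{"type":"array","items":{"type":"array","items":{"type":"number"}}},"newtons":{"type":"number"}},"required":["motion"]}

```bash
mkdir -p pics; ls; cat > h.py <<'E'
import numpy as np, cv2
from scipy.spatial.transform import Rotation as R
from bench import ctrl
def cap(name):
    s=ctrl.get_state(); c=ctrl.capture(name)
    if 'world_from_camera' in c: T=np.array(c['world_from_camera'])
    else:
        W=np.eye(4); W[:3,:3]=R.from_rotvec(s['ee_rot']).as_matrix(); W[:3,3]=s['tool_pos']
        T=W@np.array(c['tool_from_camera'])
    c['T']=T; c['img']=np.array(c['img']); c['f']=200/np.tan(np.radians(c['fov_y'])/2)
    return c
def ray(c,u,v):
    K=np.array([[c['f'],0,c['cx']],[0,c['f'],c['cy']],[0,0,1.]])
    p=cv2.undistortPoints(np.array([[[u,v]]],float),K,np.array([c['k1'],0,0,0.]))[0,0]
    return c['T'][:3,3], c['T'][:3,:3]@np.array([p[0],-p[1],-1])
def plane(c,u,v,z):
    o,d=ray(c,u,v); return o+d*(z-o[2])/d[2]
def tri(c1,p1,c2,p2):
    o1,d1=ray(c1,*p1);o2,d2=ray(c2,*p2)
    t=np.linalg.lstsq(np.c_[d1,-d2],o2-o1,rcond=None)[0]
    a=o1+d1*t[0];b=o2+d2*t[1]; return (a+b)/2,np.linalg.norm(a-b)
def proj(c,P):
    p=np.linalg.inv(c['T'])@np.r_[P,1]; x,y=p[0]/-p[2],-p[1]/-p[2]; k=1+c['k1']*(x*x+y*y)
    return np.array([c['cx']+c['f']*x*k,c['cy']+c['f']*y*k])
def save(c,n): cv2.imwrite('pics/'+n,c['img'][:,:,::-1])
E
python3 - <<'E'
from h import *
import pickle
cs={n:cap(n) for n in('scene','side','wrist')}
pickle.dump(cs,open('c0.pkl','wb'))
cv2.imwrite('pics/a.png',np.vstack([cs[n]['img'] for n in('scene','side')])[:,:,::-1][:, :] if 0 else cs['scene']['img'][:,:,::-1])
save(cs['side'],'b.png')
for n in cs: print(n,cs[n]['T'].round(3).tolist(),cs[n]['f'],cs[n]['k1'],cs[n]['cx'],cs[n]['cy'])
s=ctrl.get_state();print(s,ctrl.grip_depth)
E
```

```text
pics
scene [[0.85, -0.387, 0.357, 0.977], [0.527, 0.626, -0.575, -0.669], [-0.001, 0.677, 0.736, 1.004], [0.0, 0.0, 0.0, 1.0]] 418.65155541980056 -0.06960477475607994 321.9729823335722 198.83716352387538
side [[-0.968, 0.144, -0.208, 0.217], [-0.253, -0.567, 0.784, 1.223], [-0.004, 0.811, 0.585, 0.99], [0.0, 0.0, 0.0, 1.0]] 452.62851557146934 -0.037219467925233174 322.9017976283909 194.95735621844648
wrist [[1.0, -0.0, 0.001, 0.55], [0.0, 0.959, 0.285, 0.072], [-0.001, -0.285, 0.959, 0.371], [0.0, 0.0, 0.0, 1.0]] 311.0083080539485 -0.03430703016484006 322.9025970746879 203.14352604202438
{'clock': 0.15, 'joint_positions': array([-8.44430196e-07,  8.73167861e-02,  1.75318832e-01,  1.65981311e+00,
       -2.21132386e-05,  1.57078512e+00]), 'joint_vel': array([ 0.00061481, -0.00053363,  0.00210933, -0.00047356, -0.00030475,
        0.00035989]), 'joint_efforts': array([-3.04631758e-03, -5.20762289e+01,  4.65044117e+01,  1.38444663e-02,
       -2.16874664e-04, -1.82086734e-05]), 'tool_pos': array([ 5.49819196e-01, -6.76655692e-06,  2.30756631e-01]), 'ee_rot': array([-2.22093349e+00, -2.22095652e+00,  1.15138508e-03]), 'force': array([ 0.18126573, -0.18066898,  0.05443093]), 'ft_torque': array([-0.03744779, -0.09880287, -0.06733417]), 'grasp_force': 0.0, 'width': 0.08526135069497429} 0.0187
```

View pics/a.png

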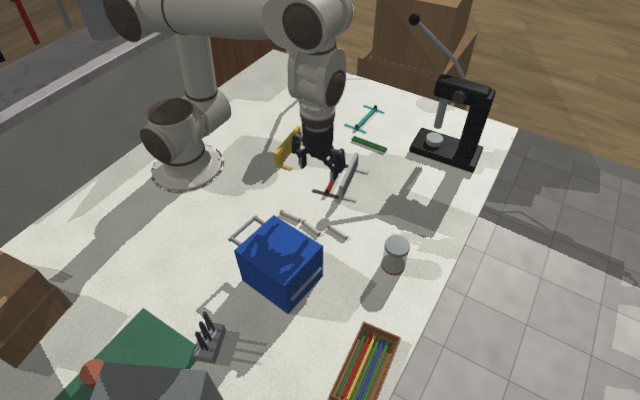

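View pics/b.png

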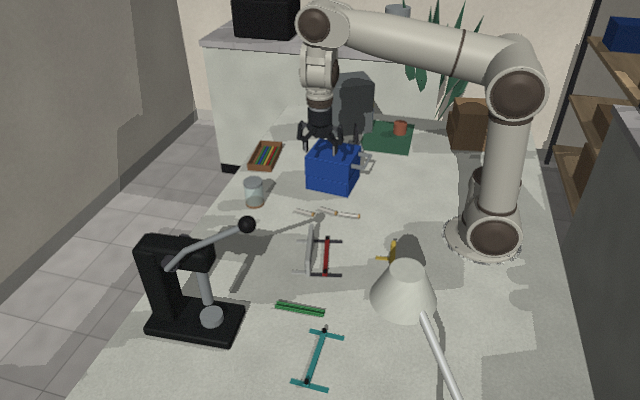

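The scene view shows the blue case at (280,262), its handle at (245,228), the grey wall at (348,175) and the red bar at (330,185). In the side view these are at (333,167), (368,160), (310,248) and (327,255). Look-alikes: the yellow wall at scene (288,148) and the turquoise rail at scene (368,117). The aluminium wall with the red bar fits the description. I'll confirm in a crop.

```bash
python3 - <<'E'
from h import *
import pickle
cs=pickle.load(open('c0.pkl','rb'))
def crop(n,x,y,w,h,s):
    return cv2.resize(cs[n]['img'][y:y+h,x:x+w],None,fx=s,fy=s,interpolation=cv2.INTER_CUBIC)
a=crop('scene',225,150,150,170,3.5)[:594]
b=crop('side',290,130,95,160,2.8)
b2=cv2.resize(b,(266,448)); m=np.zeros((595,800,3),np.uint8); m[:a.shape[0],:525]=a; m[:448,530:796]=b2
cv2.imwrite('pics/c.png',m[:,:,::-1])
E
```

```text
(no output)
```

View pics/c.png

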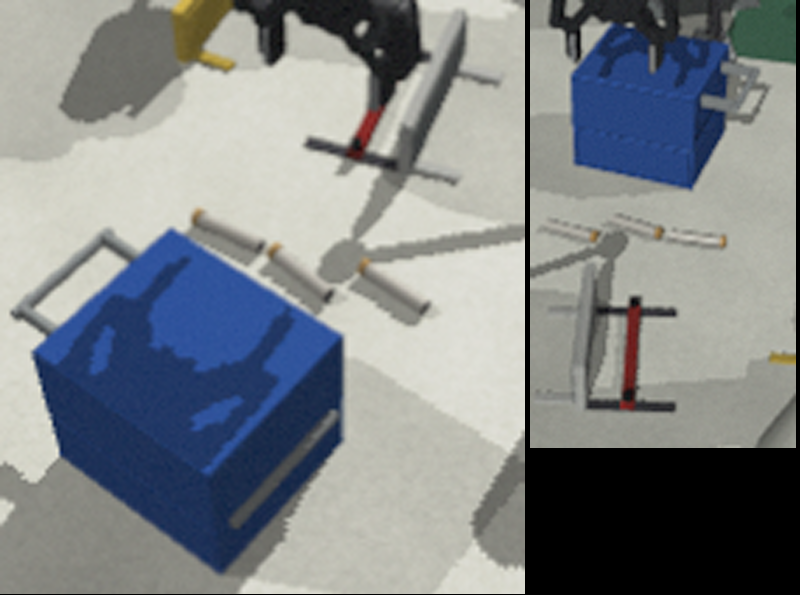

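The crop confirms it: blue case with its steel bar handle (ends at crop (105,237) and (15,313)), three sleeves, grey wall and red bar on black tracks. The yellow piece is separate.

```bash
cat > m1.py <<'E'
from h import *
import pickle
cs=pickle.load(open('c0.pkl','rb'));S,D=cs['scene'],cs['side']
sc=lambda u,v:(225+(u+.5)/3.5-.5,150+(v+.5)/3.5-.5)
sd=lambda u,v:(290+(u-530+.5)/2.8-.5,130+(v+.5)/2.8-.5)
P={}
for n,p in dict(A=(171,230),B=(35,352),C=(209,475),D=(343,335)).items():
    P[n]=plane(S,*sc(*p),.143); print(n,P[n].round(4))
print('sides',[np.linalg.norm(P[a]-P[b]).round(4) for a,b in('AB','BC','CD','DA')])
for p,n in((( 693,97),'x'),((575,73),'y'),((728,45),'z'),((612,25),'w')): print(n,plane(D,*sd(*p),.143).round(4))
H=[plane(S,*sc(*p),.122) for p in((107,237),(17,313))];print('handle',H)
print('tri A',tri(S,sc(171,230),D,sd(728,45)),'tri D',tri(S,sc(343,335),D,sd(693,97)),'tri C',tri(S,sc(209,475),D,sd(575,73)))
print('handle side', plane(D,*sd(768,88),.122),plane(D,*sd(752,65),.122))
# wall top z=.066
for n,c,p,z in [('wall top near scene',S,sc(400,135),.066),('far top',S,sc(462,12),.066),('s front bottom',S,sc(402,168),0),
 ('side top near', D,sd(578,400),.066),('side top far',D,sd(592,268),.066),('far front',D,sd(601,272),.066),('near front',D,sd(588,402),.066)]: print(n,plane(c,*p,z).round(4))
for n,p in dict(far_in=(628,300),far_out=(641,300),near_in=(620,402),near_out=(635,402)).items(): print(n,plane(D,*sd(*p),.012).round(4))
E
python3 m1.py
```

```text
A [ 0.4789 -0.1155  0.143 ]
B [ 0.4637 -0.2607  0.143 ]
C [ 0.6289 -0.2773  0.143 ]
D [ 0.6443 -0.1306  0.143 ]
sides [np.float64(0.146), np.float64(0.166), np.float64(0.1475), np.float64(0.1662)]
x [ 0.479  -0.1132  0.143 ]
y [ 0.6399 -0.1332  0.143 ]
z [ 0.461  -0.2542  0.143 ]
w [ 0.6268 -0.2696  0.143 ]
handle [array([ 0.42804365, -0.13448657,  0.122     ]), array([ 0.41636959, -0.22999931,  0.122     ])]
tri A (array([ 0.47243218, -0.14854603,  0.18847242]), np.float64(0.06099045953262052)) tri D (array([ 0.55573497, -0.12341052,  0.10918965]), np.float64(0.15004204313131062)) tri C (array([ 0.63974759, -0.24243141,  0.0891889 ]), np.float64(0.06688697636477293))
handle side [ 0.39514436 -0.19225223  0.122     ] [ 0.42557983 -0.245413    0.122     ]
wall top near scene [0.5422 0.1314 0.066 ]
far top [0.5098 0.3065 0.066 ]
s front bottom [0.5348 0.1515 0.    ]
side top near [0.4944 0.3579 0.066 ]
side top far [0.5374 0.1539 0.066 ]
far front [0.5255 0.1582 0.066 ]
near front [0.4839 0.3581 0.066 ]
far_in [0.4993 0.1373 0.012 ]
far_out [0.4846 0.1336 0.012 ]
near_in [0.4665 0.299  0.012 ]
near_out [0.451  0.2951 0.012 ]
```

Request:
{"api": "servo_tool", "payload": {
  "motion": [
    [60,-40,-25,0,1],
    [50,-80,-50,0,2],
    [40,-120,-80,0,4],
    [40,-160,-110,0,5],
    [40,-182,-127,0,6]
  ]
}}

```text
clock: 0.78
tool_pos: [0.4216, -0.1834, 0.2313]
ee_rot: [2.337, 2.1, -0.0]
force: [-0.2, 0.2, -0.2]
width: 0.0398
grasp_force: 0.0
```

Request:
{"api": "servo_tool", "payload": {
  "motion": [
    [40,0,0,0,0],
    [40,0,0,0,0],
    [40,0,0,0,0]
  ]
}}

```text
clock: 1.15
tool_pos: [0.4235, -0.1814, 0.2311]
ee_rot: [-2.333, -2.103, 0.0]
force: [-0.8, 0.6, 0.0]
width: 0.0403
grasp_force: 0.0
```

```bash
python3 - <<'E'
from h import *
import pickle
cs={n:cap(n) for n in('scene','side','wrist')}
pickle.dump(cs,open('c1.pkl','wb'))
save(cs['wrist'],'d.png'); print(ctrl.get_state()['tool_pos'], cs['wrist']['T'].round(3))
print(proj(cs['wrist'],[.4222,-.1822,.122]),[proj(cs[n],[.4222,-.1822,.122]) for n in cs])
E
```

```text
[ 0.4233807  -0.18146979  0.23113291] [[ 0.995  0.099  0.029  0.431]
 [-0.103  0.954  0.283 -0.11 ]
 [ 0.    -0.285  0.959  0.372]
 [ 0.     0.     0.     1.   ]]
[321.28619979 201.90328095] [array([242.63184899, 227.97322457]), array([366.89546722, 161.54709764]), array([321.28619979, 201.90328095])]
```

View pics/d.png

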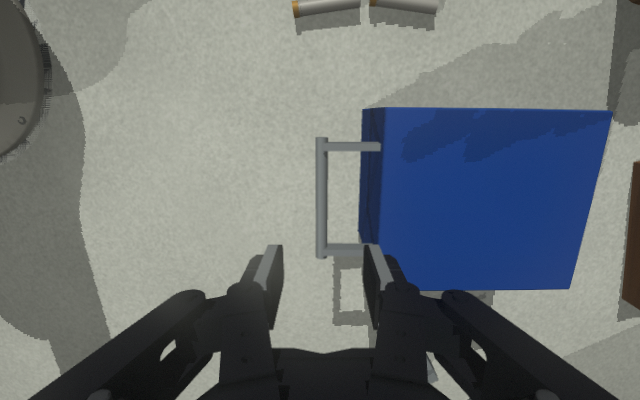

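The wrist view shows the bar at column 321 and rows 140–257. The predicted centre was (321,202), which matches at height 0.122. Next I descend and pinch the bar.

Request:
{"api": "servo_tool", "payload": {
  "motion": [
    [40,0,0,35,0],
    [40,0,0,70,0],
    [40,0,0,105,0],
    [40,0,0,128,0],
    [40,0,0,128,0]
  ],
  "newtons": 25
}}

```text
clock: 1.92
tool_pos: [0.4222, -0.1813, 0.1018]
ee_rot: [-2.332, -2.101, 0.002]
force: [-0.4, 0.8, 0.3]
width: 0.0396
grasp_force: 0.0
```

Request:
{"api": "servo_tool", "payload": {
  "motion": [
    [20,0,0,0,0],
    [0,0,0,0,0],
    [0,0,0,0,0],
    [0,0,0,0,0],
    [0,0,0,0,0]
  ],
  "newtons": 25
}}

```text
clock: 2.55
tool_pos: [0.422, -0.182, 0.1046]
ee_rot: [-2.334, -2.101, 0.002]
force: [-9.8, 1.9, 6.5]
width: 0.0088
grasp_force: 26.6
```

```bash
python3 - <<'E'
from h import *
s=ctrl.get_state();p=s['tool_pos'];print(p,s['width'],s['force'])
a=np.arctan2(62,216);r=np.hypot(62,216)
for t in np.arange(0,1.46,.08): print(round(t,2),'dy',round(r*(np.cos(a)-np.cos(a+t))),'dz',round(-r*(np.sin(a+t)-np.sin(a))))
print(p+np.array([.9954*.235,-.0958*.235,.162]))
E
```

```text
[ 0.42196567 -0.18196007  0.10457267] 0.008825088099928158 [-9.75845448  1.8855371   6.49748017]
0.0 dy 0 dz 0
0.08 dy 6 dz -17
0.16 dy 13 dz -34
0.24 dy 21 dz -50
0.32 dy 30 dz -65
0.4 dy 41 dz -79
0.48 dy 53 dz -93
0.56 dy 66 dz -105
0.64 dy 80 dz -117
0.72 dy 94 dz -127
0.8 dy 110 dz -136
0.88 dy 126 dz -144
0.96 dy 143 dz -151
1.04 dy 160 dz -156
1.12 dy 178 dz -159
1.2 dy 196 dz -162
1.28 dy 213 dz -163
1.36 dy 231 dz -162
1.44 dy 249 dz -160
[ 0.65588467 -0.20447307  0.26657267]
```

Request:
{"api": "servo_tool", "payload": {
  "motion": [
    [0,0,6,-17,0],
    [0,0,13,-34,0],
    [0,0,21,-50,0],
    [0,0,30,-65,0],
    [0,0,41,-79,0]
  ]
}}

```text
clock: 3.18
tool_pos: [0.462, -0.1862, 0.1843]
ee_rot: [-2.334, -2.1, 0.004]
force: [-15.2, 1.6, 10.0]
width: 0.0086
grasp_force: 26.2
```

Request:
{"api": "servo_tool", "payload": {
  "motion": [
    [0,0,12,-14,0],
    [0,0,25,-26,0],
    [0,0,39,-38,0],
    [0,0,53,-48,0],
    [0,0,69,-57,0]
  ]
}}

```text
clock: 3.8
tool_pos: [0.5323, -0.1937, 0.242]
ee_rot: [2.333, 2.101, 0.0]
force: [-3.1, 0.1, -0.2]
width: 0.0087
grasp_force: 25.4
```

Request:
{"api": "servo_tool", "payload": {
  "motion": [
    [0,0,16,-8,0],
    [0,0,33,-15,0],
    [0,0,50,-20,0],
    [0,0,68,-23,0],
    [0,0,86,-26,0]
  ]
}}

```text
clock: 4.42
tool_pos: [0.6185, -0.2027, 0.2666]
ee_rot: [2.334, 2.101, 0.0]
force: [-0.0, -2.2, -2.4]
width: 0.0082
grasp_force: 26.2
```

Request:
{"api": "servo_tool", "payload": {
  "motion": [
    [0,0,17,-1,0],
    [0,0,35,0,0],
    [0,0,48,1,0],
    [0,0,48,1,0]
  ]
}}

```text
clock: 4.92
tool_pos: [0.6668, -0.2078, 0.2654]
ee_rot: [2.333, 2.101, 0.002]
force: [-0.0, -1.5, 1.5]
width: 0.0089
grasp_force: 26.4
```

Request:
{"api": "servo_tool", "payload": {
  "motion": [
    [20,0,0,0,0],
    [20,0,0,0,0],
    [20,0,0,-20,0],
    [20,0,0,-40,0],
    [20,0,0,-40,0]
  ]
}}

```text
clock: 5.55
tool_pos: [0.6658, -0.2075, 0.3058]
ee_rot: [2.333, 2.101, 0.002]
force: [0.3, -1.4, 0.8]
width: 0.0199
grasp_force: 0.0
```

Request:
{"api": "servo_tool", "payload": {
  "motion": [
    [40,0,-40,0,0],
    [60,0,-80,0,0],
    [60,0,-120,0,0],
    [60,0,-120,0,0],
    [60,0,-120,0,0]
  ]
}}

```text
clock: 6.18
tool_pos: [0.5464, -0.195, 0.3039]
ee_rot: [2.335, 2.102, 0.0]
force: [0.3, -0.5, 0.2]
width: 0.0602
grasp_force: 0.0
```

```bash
python3 - <<'E'
from h import *
import pickle
cs={n:cap(n) for n in('scene','side','wrist')}
pickle.dump(cs,open('c2.pkl','wb'))
m=np.zeros((600,800,3),np.uint8)
m[:400,:640]=cs['wrist']['img']
s=cs['scene']['img'][150:350,220:420]; m[400:,:200]=s
d=cs['side']['img'][80:280,270:470]; m[400:,200:400]=d
cv2.imwrite('pics/e.png',m[:,:,::-1]); print(ctrl.get_state()['tool_pos'])
E
```

```text
[ 0.54707664 -0.19501844  0.30353061]
```

View pics/e.png

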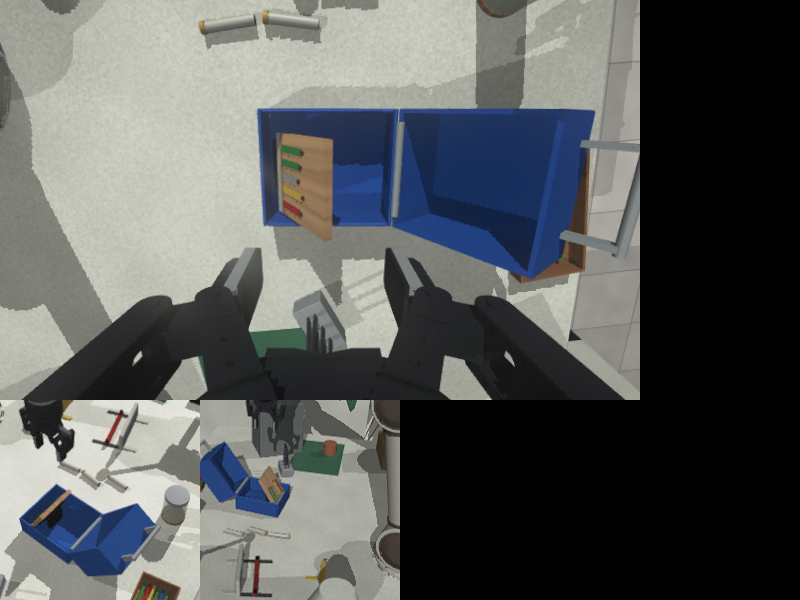

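The lid is open. The board sits at wrist (278–333, 134–240) with its top edge near column 332. Next I enlarge the scene and side views.

```bash
python3 - <<'E'
from h import *
import pickle
cs=pickle.load(open('c2.pkl','rb'))
def crop(n,x,y,w,h,s): return cv2.resize(cs[n]['img'][y:y+h,x:x+w],None,fx=s,fy=s,interpolation=cv2.INTER_CUBIC)
m=np.zeros((600,800,3),np.uint8)
m[:300,:400]=crop('scene',235,225,80,60,5)
m[:300,400:]=crop('side',300,135,80,60,5)
m[300:,:400]=crop('wrist',250,100,160,120,2.5)
m[300:,400:]=crop('side',295,200,80,60,5)
cv2.imwrite('pics/f.png',m[:,:,::-1])
E
```

```text
(no output)
```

View pics/f.png

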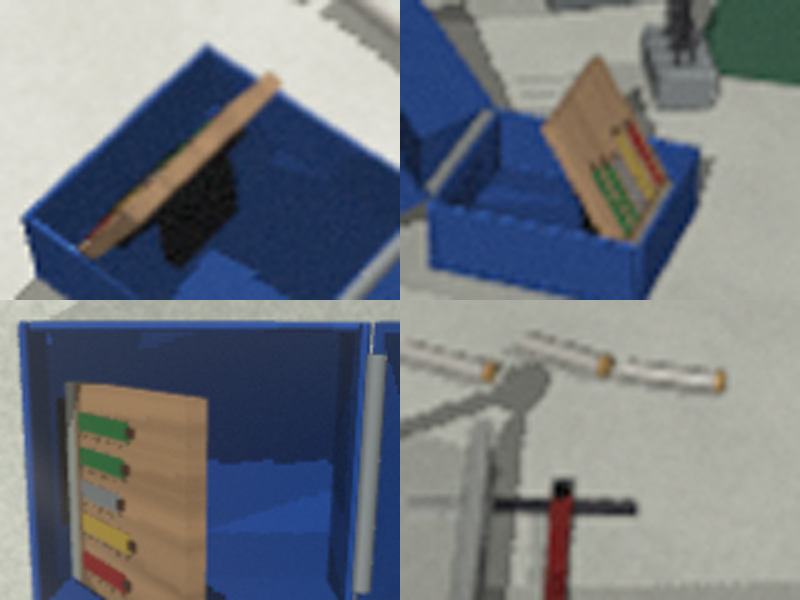

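```bash
python3 - <<'E'
from h import *
import pickle
cs=pickle.load(open('c2.pkl','rb'));S,D,W=cs['scene'],cs['side'],cs['wrist']
sc=lambda u,v:(235+(u+.5)/5-.5,225+(v+.5)/5-.5)
sd=lambda u,v:(300+(u-400+.5)/5-.5,135+(v+.5)/5-.5)
w=lambda u,v:(250+(u+.5)/2.5-.5,100+(v-300+.5)/2.5-.5)
a=tri(S,sc(282,82),W,w(207,399)); b=tri(S,sc(128,227),W,(331.5,239.5))
print('top back +y',a,'\n -y',b,np.linalg.norm(a[0]-b[0]))
print('front side +y,-y',tri(D,sd(545,128),S,sc(265,73)),tri(D,sd(598,57),S,sc(112,212)))
print('foot +y pict top corner', tri(D,sd(632,240),W,w(78,383)))
print('rim +y front',plane(W,*w(22,322),.06),'rear',plane(W,*w(366,325),.06))
R0=np.array([np.cos(-.1),np.sin(-.1)])
c=np.array([.553,-.1945])
for q in (a[0],b[0]): d=q[:2]-c; print('case xy',d@R0, -d[0]*R0[1]+d[1]*R0[0], q[2])
E
```

```text
top back +y (array([ 0.56101074, -0.15178695,  0.12691165]), np.float64(0.0012031988275061525)) 
 -y (array([ 0.54738242, -0.26299893,  0.12276276]), np.float64(0.005937570312585793)) 0.11212069148443067
front side +y,-y (array([ 0.5543261 , -0.1513168 ,  0.12750629]), np.float64(0.008763064127282309)) (array([ 0.53988919, -0.26256995,  0.12795902]), np.float64(0.009575649586207132))
foot +y pict top corner (array([ 0.49460407, -0.14554196,  0.04026002]), np.float64(0.008728485007474938))
rim +y front [ 0.47905026 -0.11220451  0.06      ] rear [ 0.64149916 -0.13055002  0.06      ]
case xy 0.0037065248148289965 0.04329940528342719 0.12691164936512772
case xy 0.0012489656644511338 -0.06871754258338922 0.12276276366265088
```

Request:
{"api": "servo_tool", "payload": {
  "motion": [
    [60,-12,-1,40,1],
    [60,-12,-1,85,1],
    [60,-12,-1,130,1],
    [60,-12,-1,160,1],
    [60,-12,-1,160,1]
  ],
  "newtons": 40
}}

```text
clock: 6.95
tool_pos: [0.5433, -0.2064, 0.1415]
ee_rot: [-2.349, -2.079, 0.004]
force: [0.3, -0.6, 0.0]
width: 0.0602
grasp_force: 0.0
```

Request:
{"api": "servo_tool", "payload": {
  "motion": [
    [60,0,0,20,0],
    [60,0,0,43,0],
    [55,0,0,43,0],
    [48,0,0,43,0],
    [48,0,0,43,0]
  ]
}}

```text
clock: 7.58
tool_pos: [0.5448, -0.207, 0.1029]
ee_rot: [2.351, 2.081, 0.002]
force: [-0.9, 0.2, 0.4]
width: 0.048
grasp_force: 0.0
```

```bash
python3 - <<'E'
from h import *
import pickle
s=ctrl.get_state();print(s['tool_pos'],s['force'],s['width'])
cs={n:cap(n) for n in('scene','side','wrist')}
pickle.dump(cs,open('c3.pkl','wb'))
m=np.zeros((600,800,3),np.uint8)
m[:300,:400]=cv2.resize(cs['scene']['img'][195:295,220:353],(400,300),interpolation=cv2.INTER_CUBIC)
m[:300,400:]=cv2.resize(cs['side']['img'][110:210,280:413],(400,300),interpolation=cv2.INTER_CUBIC)
m[300:,:480]=cv2.resize(cs['wrist']['img'],(480,300))
cv2.imwrite('pics/g.png',m[:,:,::-1])
E
```

```text
[ 0.54482476 -0.20704222  0.10285232] [-0.93224195  0.20785025  0.40724929] 0.04798563595159958
```

View pics/g.png

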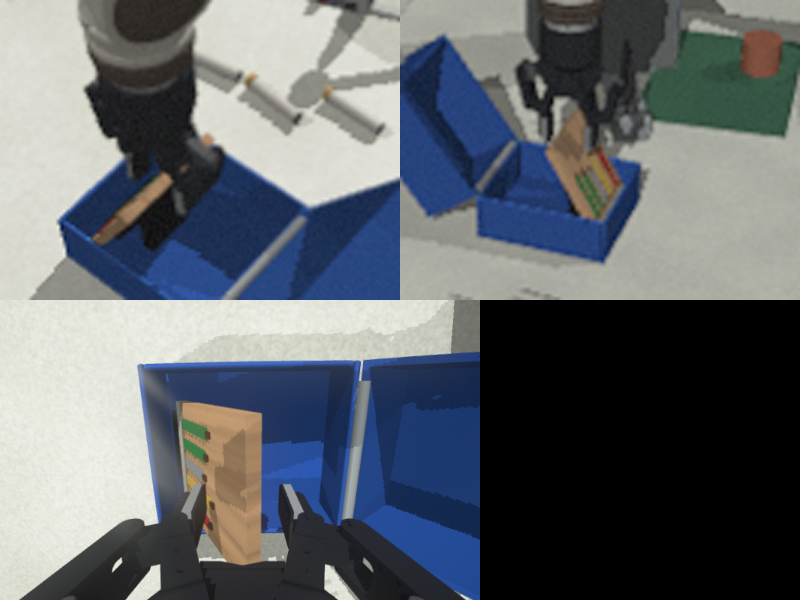

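Vertical fingers straddle the board cleanly: front finger on the picture side, back finger behind. Now I draw the top edge upright about its foot, then close.

Request:
{"api": "servo_tool", "payload": {
  "motion": [
    [42,0,-8,0,0],
    [38,0,-20,-4,0],
    [34,0,-32,-8,0],
    [30,0,-44,-11,0],
    [28,0,-54,-13,0]
  ]
}}

```text
clock: 8.35
tool_pos: [0.4896, -0.2001, 0.1147]
ee_rot: [2.353, 2.081, 0.0]
force: [0.6, -0.9, -0.3]
width: 0.0279
grasp_force: 0.1
```

Request:
{"api": "servo_tool", "payload": {
  "motion": [
    [22,0,-2,0,0],
    [16,0,-2,0,0],
    [0,0,-2,0,0],
    [0,0,-2,0,0],
    [0,0,-2,0,0]
  ],
  "newtons": 40
}}

```text
clock: 8.98
tool_pos: [0.4885, -0.1999, 0.1142]
ee_rot: [-2.353, -2.082, 0.0]
force: [-1.7, 0.4, 1.9]
width: 0.0095
grasp_force: 40.9
```

```bash
python3 - <<'E'
from h import *
import pickle
s=ctrl.get_state();print(s['tool_pos'],s['force'],s['width'],s['grasp_force'])
cs={n:cap(n) for n in('scene','side','wrist')}
pickle.dump(cs,open('c4.pkl','wb'))
m=np.zeros((600,800,3),np.uint8)
m[:300,:400]=cv2.resize(cs['scene']['img'][195:295,220:353],(400,300),interpolation=cv2.INTER_CUBIC)
m[:300,400:]=cv2.resize(cs['side']['img'][110:210,280:413],(400,300),interpolation=cv2.INTER_CUBIC)
m[300:,:480]=cv2.resize(cs['wrist']['img'],(480,300))
cv2.imwrite('pics/i.png',m[:,:,::-1])
E
```

```text
[ 0.4884991  -0.19994468  0.11422313] [-1.70124465  0.3795375   1.9134373 ] 0.009466855888270275 40.90038299560547
```

View pics/i.png

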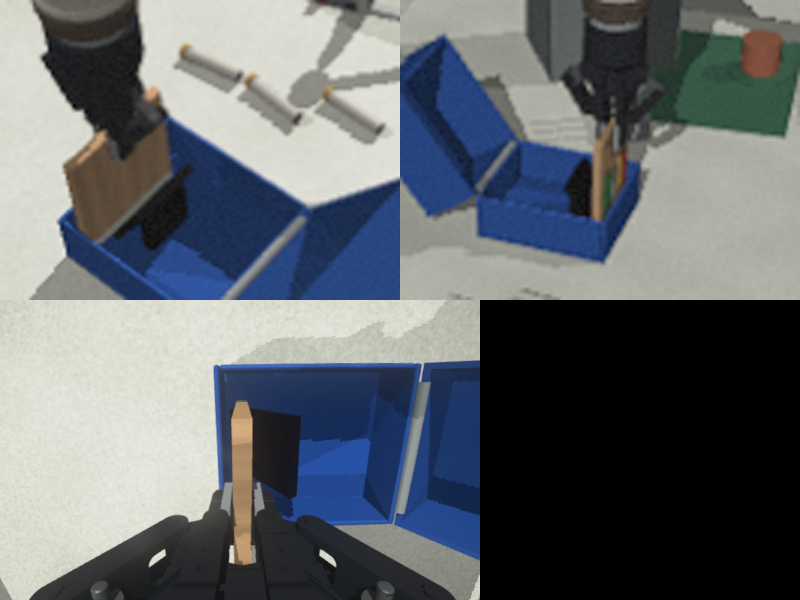

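The board stands upright, gripped flush (9.5 mm). Lift it, then locate the wall and bar from the earlier unobstructed views.

Request:
{"api": "servo_tool", "payload": {
  "motion": [
    [0,0,0,-10,0],
    [0,0,0,-30,0],
    [0,0,0,-60,0],
    [0,0,0,-95,0],
    [0,0,0,-130,0]
  ]
}}

```text
clock: 9.75
tool_pos: [0.4884, -0.1999, 0.2456]
ee_rot: [2.353, 2.081, 0.0]
force: [0.3, -0.6, -2.7]
width: 0.0094
grasp_force: 40.1
```

Request:
{"api": "servo_tool", "payload": {
  "motion": [
    [0,0,0,0,0],
    [0,0,0,0,0],
    [0,0,0,0,0]
  ]
}}

```text
clock: 10.12
tool_pos: [0.4881, -0.1998, 0.2428]
ee_rot: [-2.351, -2.08, 0.001]
force: [0.2, -0.1, -2.6]
width: 0.0094
grasp_force: 40.1
```

```bash
python3 - <<'E'
from h import *
import pickle
s=ctrl.get_state();print(s['tool_pos'],s['force'],s['width'],s['grasp_force'])
cs=pickle.load(open('c2.pkl','rb'))
for n,z in(('scene',.012),('side',.012)):
    c=cs[n];h=cv2.cvtColor(c['img'],cv2.COLOR_RGB2HSV)
    m=(((h[...,0]<8)|(h[...,0]>172))&(h[...,1]>150)&(h[...,2]>60)).astype(np.uint8)
    k,l,st,ce=cv2.connectedComponentsWithStats(m)
    for i in range(1,k):
        if st[i,4]>40:
            print(n,st[i],ce[i].round(1))
            if n=='side' and 315<ce[i][0]<340:
                ys=np.where((l==i).any(1))[0][3:-3]
                L=[];Rr=[]
                for y in ys:
                    xs=np.where(l[y]==i)[0];L.append(plane(c,xs.min()-.5,y,z)[:2]);Rr.append(plane(c,xs.max()+.5,y,z)[:2])
                for q in(L,Rr):
                    q=np.array(q);p=np.polyfit(q[:,1],q[:,0],1);print('x=%.4f*y+%.4f'%tuple(p),q[0].round(4),q[-1].round(4),'std',(q[:,0]-np.polyval(p,q[:,1])).std())
c=cs['side']
g=cv2.cvtColor(c['img'],cv2.COLOR_RGB2GRAY)
for y in(232,240,250,260,268): print(y,[int(v) for v in g[y,300:345]])
x0=S=None
c=cs['scene'];g=cv2.cvtColor(c['img'],cv2.COLOR_RGB2GRAY)
for y in(165,172,180): print('sc',y,[int(v) for v in g[y,315:370]])
E
```

```text
[ 0.4880795  -0.19979261  0.24284246] [ 0.23764188 -0.14332515 -2.63911849] 0.009359163620689729 40.09951114654541
scene [ 15   0  25  45 244] [26.7 21.7]
scene [325 163  18  32 100] [333.6 177.9]
scene [341 333  30  65 238] [355.7 366. ]
side [324 239   5  30 100] [325.9 253.6]
x=-0.2164*y+0.5277 [0.4936 0.162 ] [0.4703 0.2642] std 0.0008423753100509376
x=-0.2022*y+0.5136 [0.4811 0.1588] [0.4615 0.2619] std 0.0010100811743462368
232 [150, 147, 144, 145, 147, 146, 146, 147, 132, 127, 133, 135, 108, 82, 102, 112, 110, 108, 104, 151, 173, 172, 170, 171, 170, 173, 175, 174, 171, 172, 174, 170, 170, 171, 175, 175, 172, 172, 173, 174, 173, 172, 173, 175, 175]
240 [126, 123, 122, 120, 121, 132, 129, 116, 123, 134, 133, 108, 84, 68, 35, 35, 32, 38, 43, 48, 48, 43, 37, 48, 50, 54, 51, 50, 60, 52, 62, 65, 68, 83, 77, 65, 65, 78, 101, 89, 72, 91, 142, 171, 177]
250 [148, 150, 147, 150, 148, 142, 127, 123, 130, 132, 104, 67, 84, 105, 105, 110, 107, 131, 160, 168, 163, 153, 147, 128, 87, 53, 54, 52, 72, 148, 173, 168, 170, 170, 167, 164, 165, 167, 169, 171, 169, 169, 171, 173, 173]
260 [142, 146
[... 547 characters left out ...]
133, 65, 61, 56, 61, 58, 62, 68, 69, 75, 93, 154, 183, 180, 180, 151, 99, 76, 67, 68, 126, 182, 197, 198, 198, 200, 207, 211, 211, 207, 210, 216, 220]
sc 172 [193, 195, 193, 194, 195, 196, 198, 197, 196, 194, 195, 194, 196, 199, 198, 199, 198, 199, 189, 138, 66, 67, 71, 72, 152, 195, 201, 201, 200, 196, 190, 181, 182, 174, 144, 97, 73, 68, 67, 116, 160, 172, 142, 148, 140, 110, 111, 122, 129, 141, 151, 167, 169, 177, 194]
sc 180 [221, 218, 220, 220, 221, 221, 218, 219, 221, 219, 218, 217, 218, 218, 211, 157, 77, 73, 79, 62, 136, 188, 199, 203, 210, 214, 196, 182, 183, 181, 151, 100, 77, 64, 70, 72, 159, 201, 199, 201, 199, 200, 200, 198, 198, 198, 199, 198, 200, 199, 200, 199, 198, 198, 196]
```

Request:
{"api": "servo_tool", "payload": {
  "motion": [
    [0,40,-3,-10,0],
    [0,95,-8,-20,-5],
    [0,160,-13,-20,-10],
    [0,225,-18,-20,-15],
    [0,289,-23,-20,-19]
  ]
}}

```text
clock: 10.75
tool_pos: [0.5001, 0.0845, 0.2634]
ee_rot: [-1.974, -2.443, 0.001]
force: [0.5, 0.3, -2.6]
width: 0.0092
grasp_force: 40.0
```

Request:
{"api": "servo_tool", "payload": {
  "motion": [
    [0,0,0,0,0],
    [0,0,0,0,0],
    [0,0,0,0,0],
    [0,0,0,0,0]
  ]
}}

```text
clock: 11.25
tool_pos: [0.5006, 0.0814, 0.2643]
ee_rot: [-1.98, -2.439, 0.0]
force: [0.0, -0.2, -3.1]
width: 0.0094
grasp_force: 40.0
```

```bash
python3 - <<'E'
from h import *
import pickle
s=ctrl.get_state();print(s['tool_pos'],s['force'],s['width'],s['grasp_force'],s['ee_rot'])
cs={n:cap(n) for n in('scene','side','wrist')}
pickle.dump(cs,open('c5.pkl','wb'))
m=np.zeros((600,800,3),np.uint8)
m[:400,:640]=cs['wrist']['img']
m[400:,:300]=cv2.resize(cs['scene']['img'][100:200,250:400],(300,200))
m[400:,300:600]=cv2.resize(cs['side']['img'][150:290,230:440],(300,200))
cv2.imwrite('pics/j.png',m[:,:,::-1])
E
```

```text
[0.50062311 0.0814377  0.26425656] [ 0.0299766  -0.21416007 -3.07972731] 0.00940774859370099 40.03092885017395 [-1.97969025e+00 -2.43933615e+00  1.30685177e-04]
```

View pics/j.png

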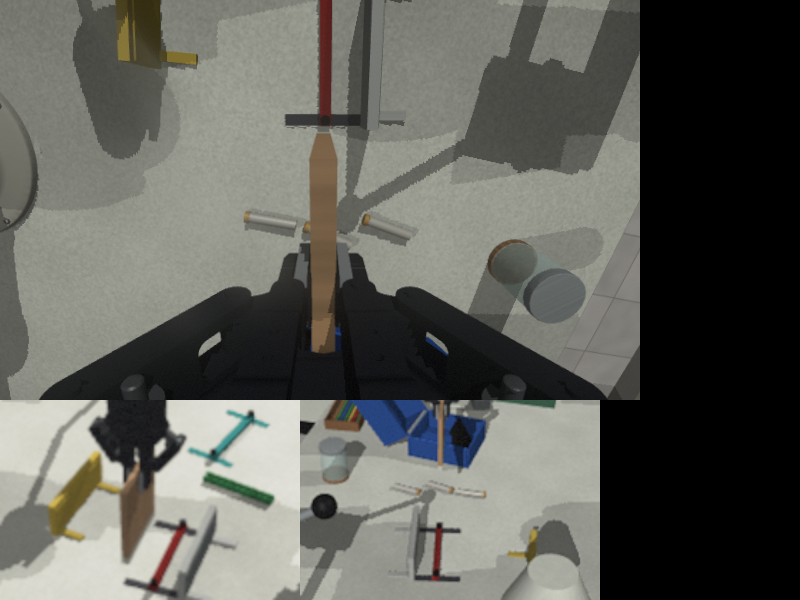

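The wrist view shows the red bar at columns 320–331, and the wall with its front face at ~361–369 and its top at 369–384, rows 0–125. The board hangs vertical, and the yellow look-alike is off to the left.

```bash
cat > wf.py <<'E'
from h import *
def edges(c,rows):
    im=c['img'].astype(int); g=im.sum(2)/3; E={k:[] for k in('rin','rout','bot','top','back')}
    for y in rows:
        red=np.where((im[y,:,0]>1.7*im[y,:,1])&(im[y,:,0]>60))[0]; red=red[(red>250)&(red<420)]
        E['rout'].append((red.min()-.5,y));E['rin'].append((red.max()+.5,y))
    return E
E
python3 - <<'E'
from wf import *
import pickle
c=pickle.load(open('c5.pkl','rb'))['wrist']; im=c['img'].astype(int);g=im.sum(2)//3
for y in(10,40,70,100,112): print(y,g[y,345:392].tolist(), im[y,312:336,0].tolist(),im[y,312:336,1].tolist())
s=g[:,372:380].mean(1); print('col top',s[110:140].astype(int).tolist())
E
```

```text
10 [126, 127, 129, 129, 128, 127, 125, 126, 126, 126, 128, 129, 128, 121, 71, 73, 74, 71, 70, 55, 50, 50, 51, 50, 50, 51, 74, 113, 118, 119, 119, 118, 120, 120, 119, 118, 118, 117, 107, 102, 117, 120, 119, 119, 121, 124, 122] [144, 143, 145, 133, 106, 98, 96, 88, 91, 93, 92, 97, 95, 95, 96, 88, 83, 84, 84, 83, 116, 127, 127, 125] [147, 145, 146, 134, 108, 100, 98, 79, 47, 34, 32, 35, 34, 32, 33, 31, 31, 31, 31, 33, 112, 129, 129, 127]
40 [126, 126, 125, 125, 123, 122, 122, 97, 77, 72, 72, 70, 71, 73, 76, 76, 75, 76, 53, 52, 51, 52, 53, 52, 55, 73, 117, 117, 118, 118, 118, 119, 118, 119, 118, 118, 118, 113, 104, 124, 127, 125, 124, 123, 122, 122, 119] [145, 142, 145, 149, 149, 125, 95, 89, 91, 96, 95, 95, 93, 94, 86, 83, 83, 82, 83, 92, 122, 133, 134, 133] [147, 145, 147, 150, 151, 126, 96, 79, 48, 36, 36, 34, 33, 37, 32, 34, 34, 31, 31, 61, 119, 136, 136, 134]
70 [124, 123, 123, 88, 74, 75, 75, 75, 76, 76, 72, 71, 73, 74, 75, 75, 75, 56, 53, 52, 54, 54, 54, 53, 82, 116, 117, 118, 118, 118, 117, 116, 118, 118, 115, 117, 97, 127, 127, 127, 129, 129, 127, 122, 124, 128, 125] [145, 146, 
[... 536 characters left out ...]
46, 145, 148, 148, 148, 125, 100, 73, 44, 42, 37, 36, 38, 39, 36, 38, 38, 38, 37, 108, 130, 128, 127, 132]
112 [128, 131, 100, 78, 78, 78, 76, 74, 74, 75, 77, 77, 76, 76, 76, 64, 55, 54, 54, 53, 55, 57, 79, 112, 117, 117, 117, 118, 117, 118, 117, 118, 119, 117, 99, 114, 119, 118, 118, 118, 119, 118, 118, 118, 119, 119, 120] [146, 147, 146, 146, 146, 120, 96, 90, 95, 98, 88, 84, 84, 85, 85, 85, 85, 87, 88, 112, 124, 129, 132, 131] [148, 149, 148, 148, 147, 121, 97, 74, 45, 40, 37, 37, 37, 38, 37, 37, 37, 39, 48, 104, 126, 131, 133, 133]
col top [114, 114, 115, 115, 113, 115, 115, 114, 115, 115, 111, 110, 110, 114, 114, 114, 116, 115, 118, 120, 123, 125, 127, 129, 128, 128, 129, 130, 129, 129]
```

```bash
cat > wall.py <<'E'
from h import *
import pickle
c=pickle.load(open('c5.pkl','rb'))['wrist']
rows=[10,40,70,100,112]
Q=dict(top=([371.14,370.2,369.05,367.65,367.1],.066),bot=([363.7,362.6,361.6,360.6,360.],0.),bar=([331.7,331.2,330.95,330.7,330.75],.012))
for k,(u,z) in Q.items():
    P=np.array([plane(c,a,b,z)[:2] for a,b in zip(u,rows)]);p=np.polyfit(P[:,1],P[:,0],1)
    print(k,'x=%.4f y+%.4f'%tuple(p),'res',np.abs(P[:,0]-np.polyval(p,P[:,1])).max().round(4),'yaw',np.degrees(np.arctan(-p[0])).round(2),'x at y=.23:',np.polyval(p,.23).round(4),P[:,1].round(3))
# wall near end: top corner row ~ 127.5 bottom; compare z consistent
print('wall near end (top)',plane(c,374,128.5,.066))
s0=pickle.load(open('c2.pkl','rb'))
E
python3 wall.py
```

```text
top x=-0.2052 y+0.5647 res 0.0002 yaw 11.59 x at y=.23: 0.5175 [0.255 0.229 0.201 0.173 0.161]
bot x=-0.2043 y+0.5646 res 0.0001 yaw 11.54 x at y=.23: 0.5177 [0.273 0.242 0.209 0.175 0.161]
bar x=-0.2075 y+0.5272 res 0.0001 yaw 11.73 x at y=.23: 0.4794 [0.262 0.232 0.2   0.167 0.153]
wall near end (top) [0.54284541 0.14610189 0.066     ]
```

Measured wall yaw is 11.6°, and the gap between wall and bar is 37.4 mm, within the 34–44 mm range. Next I move over the middle and descend between them.

Request:
{"api": "servo_tool", "payload": {
  "motion": [
    [0,30,6,0,0],
    [0,70,14,0,0],
    [0,110,22,0,0],
    [0,142,28,0,0],
    [0,142,28,0,0]
  ]
}}

```text
clock: 12.02
tool_pos: [0.4983, 0.2289, 0.2638]
ee_rot: [-1.974, -2.443, 0.001]
force: [-0.5, -0.5, -2.2]
width: 0.0093
grasp_force: 40.0
```

Request:
{"api": "servo_tool", "payload": {
  "motion": [
    [0,0,0,20,0],
    [0,0,0,40,0],
    [0,0,0,60,0],
    [0,0,0,70,0],
    [0,0,0,70,0]
  ]
}}

```text
clock: 12.65
tool_pos: [0.4983, 0.2267, 0.194]
ee_rot: [-1.978, -2.441, 0.001]
force: [-0.3, 0.0, -1.4]
width: 0.0095
grasp_force: 40.0
```

```bash
python3 - <<'E'
from h import *
import pickle
s=ctrl.get_state();print(s['tool_pos'],s['ee_rot'],s['force'],s['width'],s['grasp_force'])
cs={n:cap(n) for n in('scene','side','wrist')}
pickle.dump(cs,open('c6.pkl','wb'))
c=cs['scene'];m=cv2.resize(c['img'][120:220,290:400],None,fx=4,fy=4,interpolation=cv2.INTER_CUBIC)
d=cv2.resize(cs['side']['img'][190:290,275:355],None,fx=4,fy=4,interpolation=cv2.INTER_CUBIC)
cv2.imwrite('pics/k.png',np.hstack([m,d])[:,:,::-1])
p=s['tool_pos']
print('foot -y end predicted if z', [ (z,[proj(cs[n],p+np.array([.055*.201*sg,-.055*.98*sg,0])+np.array([0,0,z-p[2]])).round(1) for n in('scene','side') for sg in(1,-1)]) for z in(.08,.09,.1)])
E
```

```text
[0.49827941 0.22670027 0.19400341] [-1.97763866e+00 -2.44059527e+00  1.27737071e-03] [-0.32712883  0.04140805 -1.4344335 ] 0.009525917007340031 40.023037791252136
foot -y end predicted if z [(0.08, [array([336.7, 173.3]), array([347.3, 151.9]), array([318.7, 227.1]), array([316.4, 251.2])]), (0.09, [array([336.8, 171. ]), array([347.4, 149.6]), array([318.7, 224.6]), array([316.4, 248.6])]), (0.1, [array([336.8, 168.7]), array([347.5, 147.3]), array([318.6, 222.1]), array([316.4, 246.1])])]
```

View pics/k.png

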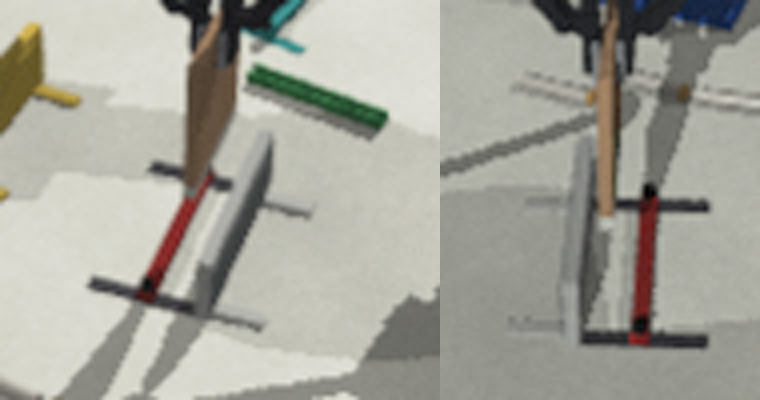

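The board hangs between wall and bar, square. Its -y bottom corner is at scene (337,168), giving z ≈ 0.097, so the foot is about 97 mm below the TCP. Next I lower it and feel for the table.

Request:
{"api": "servo_tool", "payload": {
  "motion": [
    [0,0,0,25,0],
    [0,0,0,50,0],
    [0,0,0,75,0],
    [0,0,0,86,0],
    [0,0,0,86,0]
  ]
}}

```text
clock: 13.42
tool_pos: [0.4984, 0.2273, 0.1084]
ee_rot: [-1.977, -2.441, 0.0]
force: [1.2, 0.8, -1.7]
width: 0.0092
grasp_force: 40.0
```

Request:
{"api": "servo_tool", "payload": {
  "motion": [
    [0,0,0,2,0],
    [0,0,0,4,0],
    [0,0,0,4,0]
  ]
}}

```text
clock: 13.8
tool_pos: [0.4985, 0.2274, 0.1046]
ee_rot: [1.977, 2.441, 0.001]
force: [0.0, -0.1, -2.6]
width: 0.0094
grasp_force: 40.0
```

Request:
{"api": "servo_tool", "payload": {
  "motion": [
    [0,0,0,2,0],
    [0,0,0,4,0],
    [0,0,0,4,0]
  ]
}}

```text
clock: 14.18
tool_pos: [0.4983, 0.2273, 0.1]
ee_rot: [-1.977, -2.441, 0.001]
force: [0.4, 0.4, -2.4]
width: 0.0094
grasp_force: 40.0
```

Request:
{"api": "servo_tool", "payload": {
  "motion": [
    [0,0,0,2,0],
    [0,0,0,2,0]
  ]
}}

```text
clock: 14.42
tool_pos: [0.4985, 0.2273, 0.0983]
ee_rot: [1.977, 2.441, 0.0]
force: [0.5, -0.1, -1.5]
width: 0.0094
grasp_force: 40.2
```

Request:
{"api": "servo_tool", "payload": {
  "motion": [
    [0,0,0,2,0],
    [0,0,0,2,0]
  ]
}}

```text
clock: 14.68
tool_pos: [0.499, 0.2277, 0.0978]
ee_rot: [1.976, 2.441, 0.003]
force: [-1.5, 0.7, 6.9]
width: 0.0098
grasp_force: 41.6
```

Request:
{"api": "servo_tool", "payload": {
  "motion": [
    [0,0,0,-1,0],
    [0,0,-3,-1,0],
    [0,0,-6,-1,0],
    [0,0,-9,-1,0],
    [0,0,-11,-1,0]
  ]
}}

```text
clock: 15.3
tool_pos: [0.4878, 0.2251, 0.0978]
ee_rot: [1.977, 2.441, 0.001]
force: [0.9, 0.5, 5.3]
width: 0.0093
grasp_force: 41.2
```

Request:
{"api": "servo_tool", "payload": {
  "motion": [
    [0,0,-1,0,0],
    [0,0,-2,0,0],
    [0,0,-2,0,0]
  ]
}}

```text
clock: 15.68
tool_pos: [0.4858, 0.2247, 0.0978]
ee_rot: [1.977, 2.441, 0.001]
force: [1.2, -0.6, 5.7]
width: 0.0092
grasp_force: 41.2
```

Request:
{"api": "servo_tool", "payload": {
  "motion": [
    [0,0,-1,0,0],
    [0,0,-1,0,0]
  ]
}}

```text
clock: 15.92
tool_pos: [0.4853, 0.2245, 0.0978]
ee_rot: [1.977, 2.441, 0.002]
force: [3.3, 0.6, 5.0]
width: 0.009
grasp_force: 41.2
```

Request:
{"api": "servo_tool", "payload": {
  "motion": [
    [0,0,-1,0,0],
    [0,0,-1,0,0],
    [0,0,-1,0,0]
  ]
}}

```text
clock: 16.3
tool_pos: [0.4847, 0.2244, 0.0978]
ee_rot: [1.977, 2.44, 0.003]
force: [6.5, 0.7, 4.7]
width: 0.0094
grasp_force: 41.2
```

Request:
{"api": "servo_tool", "payload": {
  "motion": [
    [0,0,-1,0,0],
    [0,0,-1,0,0],
    [0,0,-1,0,0]
  ]
}}

```text
clock: 16.68
tool_pos: [0.4842, 0.2243, 0.0978]
ee_rot: [1.976, 2.439, 0.004]
force: [7.2, 0.9, 3.3]
width: 0.0094
grasp_force: 41.4
```

The foot bears on the bar with about 7 N while held. Now I open the fingers while following with the outer finger, so the board tips back onto the inner finger.

Request:
{"api": "servo_tool", "payload": {
  "motion": [
    [9,0,2,0,0],
    [14,0,6,0,0],
    [18,0,10,0,0],
    [20,0,14,0,0],
    [22,0,17,0,0]
  ],
  "newtons": 20
}}

```text
clock: 17.3
tool_pos: [0.4995, 0.2276, 0.097]
ee_rot: [-1.977, -2.441, 0.001]
force: [-0.8, 0.3, 0.1]
width: 0.0217
grasp_force: 0.0
```

Request:
{"api": "servo_tool", "payload": {
  "motion": [
    [22,0,2,0,0],
    [22,0,4,0,0],
    [22,0,4,0,0],
    [22,0,4,0,0]
  ]
}}

```text
clock: 17.8
tool_pos: [0.5033, 0.2284, 0.0973]
ee_rot: [-1.977, -2.441, 0.0]
force: [-0.4, -0.2, -0.1]
width: 0.0223
grasp_force: 0.1
```

```bash
python3 - <<'E'
from h import *
import pickle
s=ctrl.get_state();print(s['tool_pos'],s['ee_rot'],s['force'],s['width'],s['grasp_force'])
cs={n:cap(n) for n in('scene','side','wrist')}
pickle.dump(cs,open('c7.pkl','wb'))
# board -y side edge / lean: wood mask in the scene view
c=cs['scene'];h=cv2.cvtColor(c['img'],cv2.COLOR_RGB2HSV)
m=((h[...,0]>5)&(h[...,0]<20)&(h[...,1]>70)&(h[...,2]>60)).astype(np.uint8); m[:, :300]=0;m[:,400:]=0;m[:110]=0;m[230:]=0
k,l,st,ce=cv2.connectedComponentsWithStats(m)
print([ (st[i],ce[i].round(1)) for i in range(1,k) if st[i,4]>30])
def board(phi): # corners, about back bottom corner
    n=np.array([.9796,.201,0]);t=np.array([-.201,.9796,0]);y=.2245;b=np.array([.5272-.2075*y,y,0])+n*.010*np.cos(phi)
    up=n*np.sin(phi)+np.array([0,0,np.cos(phi)]); th=-n*np.cos(phi)+np.array([0,0,np.sin(phi)])
    return [b+t*s*.055+up*u+th*w for s in(-1,1) for u,w in((.13,0),(.13,.01),(0,0))]
for d in(0,5,11,15,23): print(d,[proj(c,P).round(0).astype(int).tolist() for P in board(np.radians(d))])
E
```

```text
[0.50326754 0.22836853 0.09729606] [-1.97702908e+00 -2.44143363e+00  2.98005793e-05] [-0.44193123 -0.20458052 -0.11975047] 0.022287146114694085 0.06261502981942613
[(array([332, 149,  16,  38, 167], dtype=int32), array([339.9, 168.4]))]
0 [[335, 161], [332, 160], [334, 190], [346, 140], [343, 139], [344, 169]]
5 [[338, 162], [335, 161], [334, 190], [349, 140], [346, 140], [344, 169]]
11 [[342, 163], [339, 162], [334, 190], [353, 142], [350, 141], [344, 169]]
15 [[345, 164], [342, 163], [334, 190], [355, 143], [353, 142], [344, 168]]
23 [[350, 167], [347, 165], [334, 190], [360, 145], [358, 144], [344, 168]]
```

```bash
cat > lean.py <<'E'
from h import *
def wood(c):
    h=cv2.cvtColor(c['img'],cv2.COLOR_RGB2HSV)
    m=((h[...,0]>5)&(h[...,0]<20)&(h[...,1]>70)&(h[...,2]>60)); m[:,:300]=0;m[:,400:]=0;m[:110]=0;m[230:]=0
    return {y:(int(np.where(m[y])[0].min()),int(np.where(m[y])[0].max())) for y in range(130,195) if m[y].any()}
E
python3 - <<'E'
from lean import *
import pickle
print(wood(pickle.load(open('c7.pkl','rb'))['scene']))
E
```

```text
{149: (347, 347), 150: (346, 347), 151: (345, 347), 152: (345, 346), 153: (344, 346), 154: (344, 346), 155: (343, 346), 156: (343, 345), 157: (343, 345), 158: (342, 345), 159: (342, 345), 160: (341, 345), 161: (340, 345), 162: (340, 345), 163: (340, 345), 164: (339, 344), 165: (339, 344), 166: (338, 344), 167: (338, 343), 168: (338, 343), 169: (337, 342), 170: (337, 342), 171: (337, 341), 172: (336, 341), 173: (336, 340), 174: (336, 340), 175: (336, 339), 176: (335, 339), 177: (335, 339), 178: (335, 338), 179: (335, 338), 180: (334, 337), 181: (334, 337), 182: (333, 336), 183: (333, 336), 184: (333, 335), 185: (332, 335), 186: (332, 334), 193: (329, 329)}
```

The board's top corner is at scene (340–344, 163), so it leans about 12° on the inner finger with its foot at the bar. Now I lower it onto the wall.

Request:
{"api": "servo_tool", "payload": {
  "motion": [
    [22,0,4,-2,0],
    [24,0,8,-4,0],
    [26,0,12,-6,0],
    [28,0,16,-8,0],
    [30,0,20,-8,0]
  ]
}}

```text
clock: 18.58
tool_pos: [0.5233, 0.2326, 0.1055]
ee_rot: [1.977, 2.441, 0.0]
force: [0.4, 0.2, 0.6]
width: 0.0297
grasp_force: 0.2
```

Request:
{"api": "servo_tool", "payload": {
  "motion": [
    [31,0,3,0,0],
    [32,0,6,0,0],
    [32,0,6,0,0],
    [32,0,6,0,0]
  ]
}}

```text
clock: 19.08
tool_pos: [0.5287, 0.2337, 0.1052]
ee_rot: [-1.977, -2.441, 0.0]
force: [-0.2, 0.1, 0.3]
width: 0.0316
grasp_force: 0.0
```

```bash
python3 - <<'E'
from lean import *
s=ctrl.get_state();print(s['tool_pos'],s['force'],s['width'],s['grasp_force'])
c=cap('scene'); w=wood(c); print({y:w[y] for y in w if y>155})
E
```

```text
[0.52867209 0.23373974 0.10523522] [-0.21702578  0.06879528  0.34898626] 0.03158902384125314 0.0
{156: (350, 354), 157: (350, 353), 158: (349, 353), 159: (349, 353), 160: (348, 352), 161: (348, 351), 162: (348, 351), 163: (347, 351), 164: (343, 350), 165: (345, 350), 166: (345, 349), 167: (341, 348), 168: (341, 348), 169: (340, 347), 170: (343, 347), 171: (342, 346), 172: (339, 345), 173: (339, 344), 174: (338, 344), 175: (337, 343), 176: (337, 342), 177: (336, 341), 178: (336, 341), 179: (337, 340), 180: (337, 339), 181: (335, 339), 182: (335, 338), 183: (334, 337), 184: (333, 337), 185: (333, 336), 186: (334, 335)}
```

The top corner is at scene (347–350, 165), which matches the predicted 23° rest on the wall. There is no finger force, so I withdraw straight up.

Request:
{"api": "servo_tool", "payload": {
  "motion": [
    [34,0,0,-5,0],
    [34,0,0,-15,0],
    [34,0,0,-30,0],
    [34,0,0,-60,0],
    [34,0,0,-100,0]
  ]
}}

```text
clock: 19.75
tool_pos: [0.5285, 0.2336, 0.2067]
ee_rot: [-1.977, -2.441, 0.001]
force: [1.0, 0.4, 1.3]
width: 0.0341
grasp_force: 0.0
```

Request:
{"api": "servo_tool", "payload": {
  "motion": [
    [34,0,-30,0,0],
    [34,0,-60,0,0],
    [34,0,-80,0,0],
    [34,0,-80,0,0],
    [34,0,-80,0,0]
  ]
}}

```text
clock: 20.38
tool_pos: [0.4512, 0.2173, 0.2059]
ee_rot: [1.977, 2.441, 0.002]
force: [-0.0, 0.1, -0.7]
width: 0.0341
grasp_force: 0.0
```

```bash
python3 - <<'E'
from lean import *
from wf import *
s=ctrl.get_state();print(s['tool_pos'],s['force'])
c=cap('scene'); w=wood(c); print({y:w[y] for y in w if y%3==0})
n=np.array([.9796,.201,0]);t=np.array([-.201,.9796,0])
def corners(phi,y):
    b=np.array([.5272-.2075*y,y,0])+n*.010*np.cos(phi); up=n*np.sin(phi)+np.array([0,0,np.cos(phi)])
    return [b+t*q*.055+up*.13 for q in(-1,1)]
for y in(.215,.225,.235): print(y,[proj(c,P).round(1) for P in corners(np.radians(23.3),y)])
# blue lid visible
h=cv2.cvtColor(c['img'],cv2.COLOR_RGB2HSV);m=(h[...,0]>105)&(h[...,0]<125)&(h[...,1]>140); ys,xs=np.where(m); print('blue',xs.min(),xs.max(),ys.min(),ys.max())
E
```

```text
[0.45116673 0.21734549 0.20593398] [-0.03393069  0.12694494 -0.69793009]
{147: (356, 358), 150: (354, 357), 153: (352, 355), 156: (350, 354), 159: (349, 353), 162: (348, 351), 165: (345, 350), 168: (341, 348), 171: (342, 346), 174: (338, 344), 177: (336, 342), 180: (336, 339), 183: (334, 337), 186: (332, 335)}
0.215 [array([349.3, 169.1]), array([359.6, 147.3])]
0.225 [array([350.3, 167. ]), array([360.5, 145.4])]
0.235 [array([351.3, 164.9]), array([361.4, 143.5])]
blue 240 384 235 399
```

```bash
python3 -c "
from bench import ctrl
print(ctrl.close_job())"
```

```text
the job is handed in; nothing more can be done
None
```

I opened the lid past its balance point, lifted out the board, drew its foot against the red stop bar (about 7 N) and leaned it back on the wall at about 23° by camera measurement. I then released it, moved the gripper clear and handed the job in at about 20 s; no verdict came back.

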